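# Slide the low well plate home under the reader's bridge

## Task

On the bench stands a plate reader with two side-by-side guided lanes that run under a low white bridge; a white well plate waits at the open end of each lane. Slide the low one along its own lane, flat on the lane floor, under the bridge until it is fully home against the end stop. The tall deep-well block in the other lane does not fit under the bridge: leave it where it is.

Things in the scene. Friction and masses are not known exactly. Their poses are not given: they have to be found in the camera images.
- reader: fixed two-lane plate reader. Origin on the bench (z=0) below the bridge's middle; x: push direction, from open loading end to stops; y across. In mm in its frame: bed x -197..95, y -114..114; lane centre lines y=+55 and y=-55; lane floor 8 above bench; lanes 90 wide between rails that rise 9 above the floor and begin at x=-187, loading end open
- bridge (a point): middle of the underside of the reader's low white bridge, 31 mm above bench (23 over lane floor); axes as the reader's. Bridge spans both lanes, 40 along x (-20..20), top 62 above bench. End stop faces 64 mm beyond it in +x, tops 22 above bench. A plate against the stop is centred under the bridge, its loading-end face 64 mm before the middle: 44 mm stay outside to push on
- plate_center (a point): centre (half-way up) of the low white plate with round wells: loose rigid slab 127.6 (x, along lane) x 85.5 (y) x 14.4 mm high, 80 to 170 g, flat in either of the two lanes, its centre 90 to 125 mm before the bridge's middle. Axes as the reader's within a few degrees. About 2 mm play to each rail; slides under 1 to 2 N pushed on its loading-end face
- block_center (a point): centre (half-way up) of the tall white deep-well block with square wells, same footprint 127.6 x 85.5 but 44 mm high, loose, 350 g, standing in the other lane on the loading side of the bridge; too tall for the bridge
Mind the look-alikes: they are no part of the job. Of the things shaped like the part that bears plate_center, the white one is meant.

How it is judged:
At the end, for the whole second after the job is handed in: The low plate lies flat on its lane floor, its centre within 10 mm of the bridge's middle along the lane (home against the end stop) and within 10 mm of the lane's centre line, square to the lane within 0.15 rad; the tall block stands upright within 15 mm of where it was (x of plate_center in the frame of reader between -0.01 and 0.01 m and z of plate_center in the frame of reader between 0.011 and 0.019 m and (y of plate_center in the frame of reader between 0.045 and 0.065 m or y of plate_center in the frame of reader between -0.065 and -0.045 m) and angle between the x axis of plate_center and the x axis of reader, either way round below 0.15 rad and distance of block_center from where it was at the start of the episode below 0.015 m and angle between block_center's own z axis and vertical below 0.1 rad); the robot touches nothing.
It fails at once if the low plate is lifted out of its lane or tipped (z of plate_center in the frame of reader above 0.03 m or angle between plate_center's own z axis and vertical above 0.2 rad).
It fails at once if the tall block is pushed along or lifted (distance of block_center from where it was at the start of the episode above 0.02 m).
It also fails if it takes over 35 s, if anything falls off the work surface, if the arm or the gripper's body presses on something with over 40 N, if the wrist force passes 120 N, or if a joint passes its speed limit or range.

## Robot

A 6-joint arm with a two-finger parallel gripper is mounted at the origin on a cart in front of the work surface, level with it; the furniture and walls round the work are solid. World frame = base frame: x ahead of the robot, y to its left, z up, the work surface at z = 0. Lengths are in m, angles in rad, forces in N, time in s.
With the tool pointing down it reaches from about 0.35 to 0.725 m from the base axis. Payload 4.3 kg.
Tool frame: the origin (TCP) lies midway between the tips of the shut fingers; the grasp point (between the pads) lies 19 mm behind it; x points along the fingers, z is the direction in which the jaws open and shut, and the axes are right-handed (so a half turn about x gives the same grasp; the last joint's range is limited). The gripper opens to 85 mm and grips with 20 to 120 N. Pads are 22 mm wide; open, the fingers measure 114 mm over their backs; the gripper's body (76 mm by 85 mm) begins 54 mm behind the grasp point. The pads swing forward as they close: fully open they stand 13 mm farther back than shut.
Start: joints at [1.121, 0.377, 0.081, 1.274, 0, 1.46], TCP at [0.192, 0.542, 0.209] pointing down, gripper open.
Joint ranges: [-2.72, 2.72], [-0.84, 1.66], [-1.02, 1.22], [-1.77, 2.12], [-1.37, 1.28], [-3.14, 3.14]. Speed limits (rad/s): [2.57, 2.57, 3.14, 3.14, 3.14, 3.14].

## Interface

Orientations are given as a unit quaternion [x, y, z, w].
In Python, from cell import read_state, camera, close_job gives the robot as it stands.
- The arm moves only by the tool servo_tool, never from a script. Its argument "rows" is a list of rows, each a list of 2 entries, a list of its own where there are three numbers: the shift along the tool's x, y, z in units of 60 mm (1.0 is 60 mm), then the turn about the tool's x in units of 10 degrees (1.0 is 10 degrees). A call has 1 to 8 rows; each row is the pose to reach, as a shift and turn from the pose commanded when the call began, along the tool's axes at that moment; what a row does not reach only later rows make up. A row lasts 1/8 s, in which the tool goes at most 62.5 mm and 10.7 degrees, less where a joint would pass 70% of its speed; a pose out of reach is approached as far as the arm can. A call with a gripper value outside its range is refused whole. "grip" is the closure in counts, from 0 (fully open) to 255 (shut), set as the call begins (left out, the last holds). The fingers move at their own pace and stop on an object; the grip force is fixed at half the most. Time passes only in rows, so rows that repeat a pose let the fingers close. It gives the time, the measured TCP pose, the force and the opening at its end, in the units of the state.
- read_state(): the state, without advancing time (a new reading comes with each control period).
- camera(name): name is "scene" or "top"; returns a dict with "image" (384x512x3 uint8, red, green, blue), "mtx" (3x3 intrinsics, pixels), "xyz" and "rotation" of the camera in the world. Camera axes: x right, y down, z forward; pixel columns grow to the right and rows downward; lengths in m; the calibration is good to about 2 mm. A picture is of the moment at which its call begins. There is no depth.
- close_job(): hands the job in, once; it reports no verdict.
The state is a dict: "clock": time; "q": joint angles; "joint_vel": joint speeds; "effort": joint torques, N m; "tool_pos": TCP position; "tool_rot": TCP orientation; "ft_force": force on the tool from outside, world axes, zero at the start; "torque": the same for the moment, N m; "width": opening from 0.0 (shut) to 1.0 (fully open).
Only numpy, scipy, OpenCV 4.12 (cv2) and the standard library are available. Lean on these libraries where they do the work, as an engineer would, in place of code of your own. Each camera call takes 0.05 s, during which the arm holds its last target.

## Working session

There is one attempt and no reset: what is moved stays moved. The work goes in short steps, Python scripts to look and compute and a tool call to move; the robot and the scene stay as the last step left them, time stands still between calls to the robot, and variables do not carry over. Pictures are saved under pics/ and viewed, and the job is handed in when it is done.

Besides the shell and the picture viewer there is one more tool, called as name(argument=value, ...) on one line, values as JSON. servo_tool: Moves the arm, as the interface text tells. Its arguments: {"type":"object","properties":{"rows":{"type":"array"},"grip":{"type":"number"}},"required":["rows"]}

```bash
mkdir -p pics; python3 - <<'E'
from cell import read_state, camera
import cv2,pickle
s=read_state();print({k:s[k] for k in('clock','tool_pos','tool_rot','width','ft_force')})
d={}
for n in('scene','top'):
    c=camera(n);d[n]=c;cv2.imwrite(f'pics/{n}0.png',c['image'][...,::-1].copy());print(n,c['mtx'],c['xyz'],c['rotation'])
pickle.dump(d,open('c0.pkl','wb'))
E
```

```text
{'clock': 0.0, 'tool_pos': array([0.191318  , 0.54149167, 0.20765869]), 'tool_rot': array([-0.40860444,  0.57798075,  0.40792188,  0.57669785]), 'width': 0.9991511149432488, 'ft_force': array([-0.64049568,  0.38342451, -0.12256934])}
scene [[368.79346571   0.         257.94531604]
 [  0.         368.79346571 188.58157764]
 [  0.           0.           1.        ]] [ 0.30186603 -0.46864644  0.66762247] [ 0.90819158 -0.18645645  0.07505639 -0.36713565]
top [[462.09229579   0.         252.52975026]
 [  0.         462.09229579 193.98180746]
 [  0.           0.           1.        ]] [0.37404257 0.06821309 0.89589206] [ 0.71219273 -0.69574353  0.06580361 -0.06627475]
```

View pics/scene0.png

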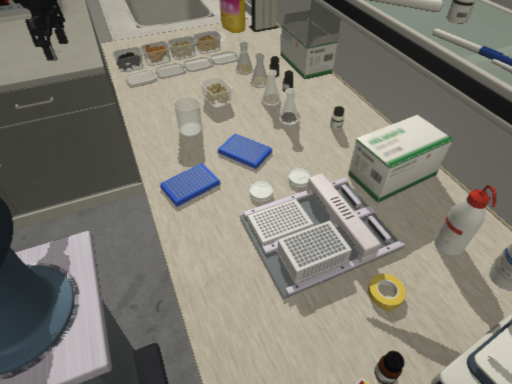

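View pics/top0.png

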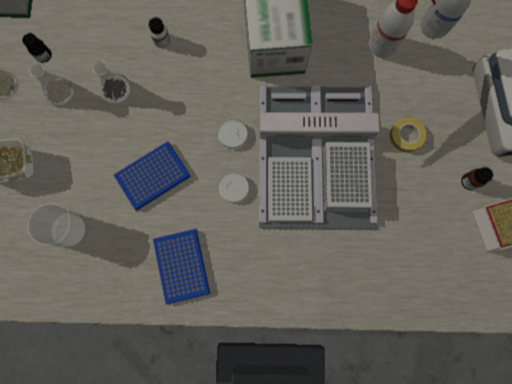

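```bash
cat > h.py <<'E'
import numpy as np,pickle
from scipy.spatial.transform import Rotation as R
def ray(c,uv,z):
    d=R.from_quat(c['rotation']).apply(np.linalg.inv(c['mtx'])@[uv[0],uv[1],1]) if np.ndim(c['rotation'])==1 else c['rotation']@np.linalg.inv(c['mtx'])@[uv[0],uv[1],1]
    return c['xyz']+d*(z-c['xyz'][2])/d[2]
def proj(c,p):
    q=R.from_quat(c['rotation']).inv().apply(np.array(p)-c['xyz']);u=c['mtx']@q;return u[:2]/u[2]
E
python3 - <<'E'
import pickle,cv2
d=pickle.load(open('c0.pkl','rb'))
i=d['top']['image'][75:240,245:395,::-1]
cv2.imwrite('pics/topz.png',cv2.resize(i,None,fx=3.6,fy=3.6,interpolation=cv2.INTER_CUBIC))
i=d['scene']['image'][170:300,230:410,::-1]
cv2.imwrite('pics/scz.png',cv2.resize(i,None,fx=4,fy=4,interpolation=cv2.INTER_CUBIC))
from h import *
print(ray(d['top'],(320,160),0),ray(d['top'],(320,100),0))
E
```

```text
[ 0.61596956 -0.06259836  0.        ] [ 0.74313288 -0.06309792  0.        ]
```

View pics/topz.png

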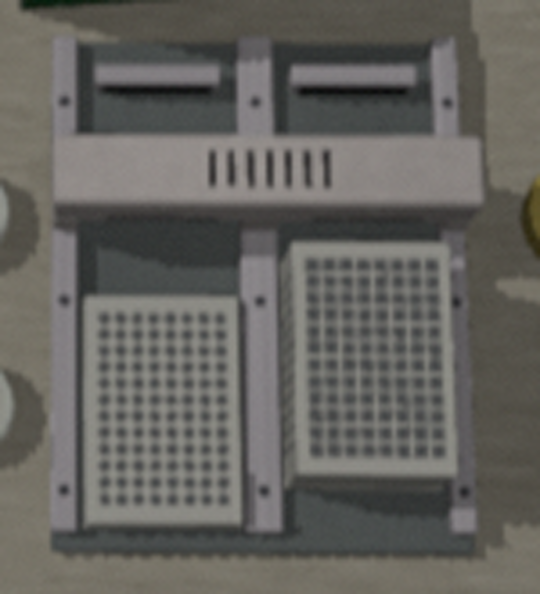

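View pics/scz.png

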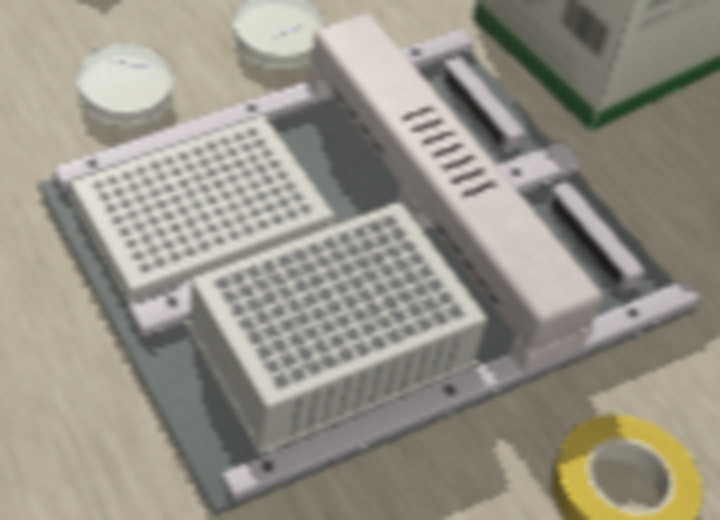

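```bash
python3 - <<'E'
import pickle
from h import *
d=pickle.load(open('c0.pkl','rb'));c=d['top']
def f(x,y,z): return ray(c,(245+(x+.5)/3.6-.5,75+(y+.5)/3.6-.5),z)[:2].round(4)
for n,p in dict(L1=(64,101),L2=(64,300),L3=(64,490),M1=(255,101),M2=(260,300),M3=(264,490),R1=(447,101),R2=(457,300),R3=(464,490),Lrailend=(64,531),Mrailend=(264,531)).items(): print(n,f(*p,.017))
for p in((52,553),(473,555)):print('bed',f(*p,.008))
for p in((54,137),(480,140),(54,203),(484,206)):print('bridge top',f(*p,.062))
for p in((84,297),(238,297),(84,523),(241,523)):print('plate',f(*p,.0224))
for p in((292,242),(447,242),(295,475),(457,475)):print('block',f(*p,.052))
s=d['scene']
def g(x,y,z): return ray(s,(230+(x+.5)/4-.5,170+(y+.5)/4-.5),z)[:2].round(4)
for n,p in dict(L3=(93,161),L2=(251,107),L1=(415,50),M3=(172,301),M1=(515,172),R3=(267,466),R2=(449,390),R1=(632,312)).items(): print(n,g(*p,.017))
for p in((75,185),(262,120),(332,215),(135,292)):print('plate s',g(*p,.0224))
E
```

```text
L1 [0.7276 0.0552]
L2 [0.6128 0.053 ]
L3 [0.508 0.051]
M1 [ 0.7302 -0.0515]
M2 [ 0.6153 -0.054 ]
M3 [ 0.5105 -0.0558]
R1 [ 0.7327 -0.1588]
R2 [ 0.6179 -0.1615]
R3 [ 0.513  -0.1627]
Lrailend [0.486  0.0506]
Mrailend [ 0.4885 -0.0558]
bed [0.4751 0.0566]
bed [ 0.4793 -0.169 ]
bridge top [0.6893 0.0608]
bridge top [ 0.693 -0.164]
bridge top [0.6529 0.06  ]
bridge top [ 0.6566 -0.1652]
plate [0.6133 0.0423]
plate [ 0.6153 -0.0413]
plate [0.4898 0.0402]
plate [ 0.4918 -0.0428]
block [ 0.6378 -0.0661]
block [ 0.6397 -0.1479]
block [ 0.5133 -0.0668]
block [ 0.5152 -0.1501]
L3 [0.5111 0.0507]
L2 [0.6149 0.0528]
L1 [0.7308 0.0557]
M3 [ 0.512  -0.0569]
M1 [ 0.7316 -0.0529]
R3 [ 0.5137 -0.1638]
R2 [ 0.6185 -0.1622]
R1 [ 0.7335 -0.1596]
plate s [0.4931 0.0339]
plate s [0.6135 0.0365]
plate s [ 0.6166 -0.0427]
plate s [ 0.4946 -0.0472]
```

```bash
python3 - <<'E'
from h import *
from cell import read_state
s=read_state();M=R.from_quat(s['tool_rot']).as_matrix();print(M.round(3),s['q'])
print('jaw az',np.degrees(np.arctan2(M[1,2],M[0,2])))
t=np.array([.455,.0,.15]);print('to',M.T@(t-s['tool_pos'])/.06)
E
```

```text
[[-0.001 -0.943  0.333]
 [-0.002  0.333  0.943]
 [-1.     0.    -0.002]] [ 1.12070334e+00  3.77998551e-01  7.97598772e-02  1.27439248e+00
 -8.12436194e-06  1.46049794e+00]
jaw az 70.53121377963211
to [ 0.97396015 -7.15115931 -7.04363139]
```

servo_tool(rows=[[[0,-0.6,-0.6],-0.2],[[0,-1.2,-1.2],-0.4],[[0,-1.8,-1.8],-0.6],[[0,-2.4,-2.4],-0.8],[[0,-3.0,-3.0],-1.0],[[0,-3.6,-3.6],-1.3],[[0,-4.2,-4.2],-1.6],[[0,-4.8,-4.8],-2.0]], grip=255)

```text
clock: 1.1
tool_pos: [0.3674, 0.173, 0.2084]
tool_rot: [-0.503, 0.497, 0.503, 0.497]
ft_force: [1.6, 0.7, -0.7]
width: 0.001
```

```bash
cat > st.py <<'E'
import sys
from h import *
from cell import read_state
s=read_state();M=R.from_quat(s['tool_rot']).as_matrix()
print(s['clock'],s['tool_pos'].round(4),s['ft_force'].round(2),s['width'].round(3) if hasattr(s['width'],'round') else s['width'])
print(M.round(3).tolist(),'jaw az',np.degrees(np.arctan2(M[1,2],M[0,2])))
if len(sys.argv)>3:
    t=np.array([float(a) for a in sys.argv[1:4]]);print('to',(M.T@(t-s['tool_pos'])/.06).round(3))
E
python3 st.py .455 0 .1
```

```text
1.1 [0.3674 0.173  0.2084] [ 1.56  0.7  -0.74] 0.0013279725957862064
[[-0.0, -1.0, -0.012], [0.0, -0.012, 1.0], [-1.0, 0.0, 0.0]] jaw az 90.66591497587235
to [ 1.806 -1.427 -2.901]
```

servo_tool(rows=[[[0,-0.3,-0.7],0],[[0.2,-0.7,-1.4],0],[[0.6,-1.1,-2.1],0],[[1.1,-1.43,-2.8],-0.05],[[1.6,-1.43,-2.94],-0.05],[[2.0,-1.43,-2.94],-0.05],[[2.3,-1.43,-2.94],-0.05],[[2.3,-1.43,-2.94],-0.05]])

```text
clock: 2.1
tool_pos: [0.4526, -0.0007, 0.0691]
tool_rot: [-0.503, 0.496, 0.506, 0.495]
ft_force: [-1.5, -0.1, 1.0]
width: 0.001
```

```bash
python3 st.py .46 -.002 .013; python3 - <<'E'
from cell import camera
import cv2
for n,(a,b,e,f) in dict(top=(75,275,245,395),scene=(150,310,200,400)).items():
    i=camera(n)['image'][a:b,e:f,::-1]
    cv2.imwrite(f'pics/{n}1.png',cv2.resize(i,None,fx=3,fy=3,interpolation=cv2.INTER_CUBIC))
E
```

```text
2.1 [ 0.4526 -0.0007  0.0691] [-1.53 -0.12  0.95] 0.0013850893272209991
[[-0.004, -1.0, -0.018], [0.001, -0.018, 1.0], [-1.0, 0.004, 0.001]] jaw az 91.01820968322467
to [ 0.934 -0.126 -0.024]
```

View pics/top1.png

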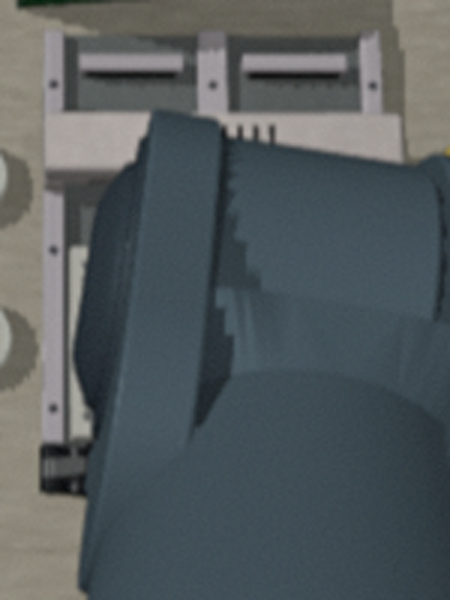

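View pics/scene1.png

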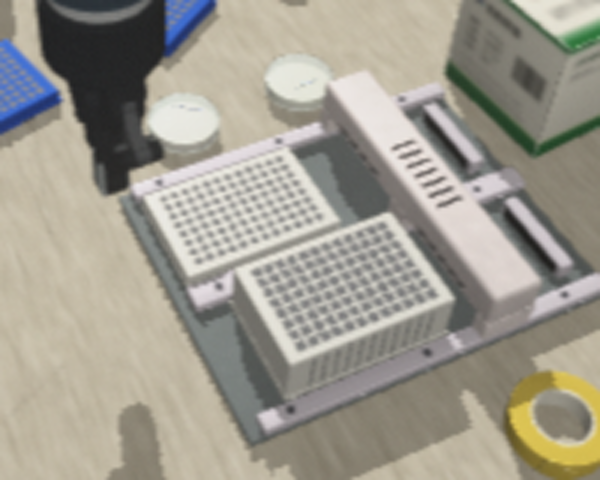

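servo_tool(rows=[[[0.3,0,-0.02],0],[[0.6,0,-0.02],0],[[0.85,0,-0.02],0],[[0.93,0,-0.02],0],[[0.93,-0.05,-0.02],0],[[0.93,-0.1,-0.02],0]])

```text
clock: 2.95
tool_pos: [0.4618, -0.0022, 0.0157]
tool_rot: [0.505, -0.495, -0.504, -0.496]
ft_force: [-0.8, -0.0, 0.4]
width: 0.002
```

```bash
python3 st.py .60 .0015 .013
```

```text
2.95 [ 0.4618 -0.0022  0.0157] [-0.8  -0.03  0.43] 0.0020943987079522913
[[0.002, -1.0, -0.018], [-0.0, -0.018, 1.0], [-1.0, -0.002, -0.0]] jaw az 91.03382745667763
to [ 0.049 -2.303  0.019]
```

servo_tool(rows=[[[0,-0.15,0],0],[[0,-0.3,0],0],[[0,-0.45,0],0],[[0,-0.6,0],0],[[0,-0.75,0],0],[[0,-0.9,0],0],[[0,-1.0,0],0],[[0,-1.0,0],0]])

```text
clock: 3.95
tool_pos: [0.5212, -0.001, 0.0148]
tool_rot: [0.505, -0.495, -0.504, -0.496]
ft_force: [0.3, -1.3, -0.3]
width: -0.004
```

```bash
python3 st.py .60 .0015 .013; python3 - <<'E'
from cell import camera
import cv2
i=camera('scene')['image'][150:310,200:400,::-1]
cv2.imwrite('pics/scene2.png',cv2.resize(i,None,fx=3.5,fy=3.5,interpolation=cv2.INTER_CUBIC))
E
```

```text
3.95 [ 0.5212 -0.001   0.0148] [ 0.28 -1.32 -0.34] -0.004232749944441785
[[0.0, -1.0, -0.018], [0.0, -0.018, 1.0], [-1.0, -0.0, 0.0]] jaw az 91.0347852359952
to [ 0.031 -1.314  0.018]
```

View pics/scene2.png

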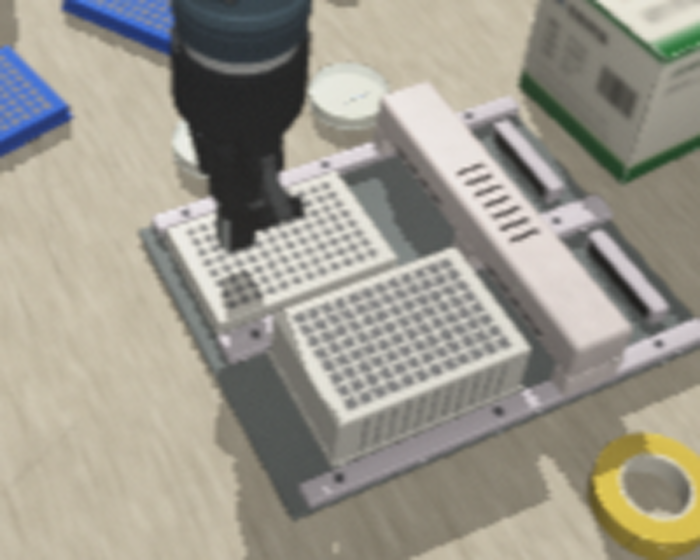

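```bash
python3 - <<'E'
from h import *
d=pickle.load(open('c0.pkl','rb'))
for n in('scene','top'):
  for z in (.0148,.04,.06,.08,.1): print(n,z,proj(d[n],[.5212,-.001,z]))
c=d['scene']
p=proj(c,[.5212,-.001,.0148]);print((p-[200,150])*3.5)
print('start tcp', proj(c,[.4526,-.0007,.0691]), (proj(c,[.4526,-.0007,.0691])-[200,150])*3)
E
```

```text
scene 0.0148 [265.88784273 225.25448949]
scene 0.04 [266.05889821 218.10308416]
scene 0.06 [266.2002027  212.19549348]
scene 0.08 [266.34670989 206.07039133]
scene 0.1 [266.49871249 199.71553958]
top 0.0148 [289.41984827 204.79859144]
top 0.04 [290.49225604 202.61263531]
top 0.06 [291.38792297 200.78694114]
top 0.08 [292.32606161 198.8746742 ]
top 0.1 [293.30976629 196.86952716]
[230.60744957 263.39071321]
start tcp [236.23110583 219.15336693] [108.69331748 207.46010078]
```

```bash
python3 - <<'E'
from cell import camera
import cv2,numpy as np
i=camera('scene')['image'][130:250,225:325,::-1]
i=cv2.convertScaleAbs(i,alpha=1.5,beta=20)
cv2.imwrite('pics/scene3.png',cv2.resize(i,None,fx=5,fy=5,interpolation=cv2.INTER_CUBIC))
E
```

```text
(no output)
```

View pics/scene3.png

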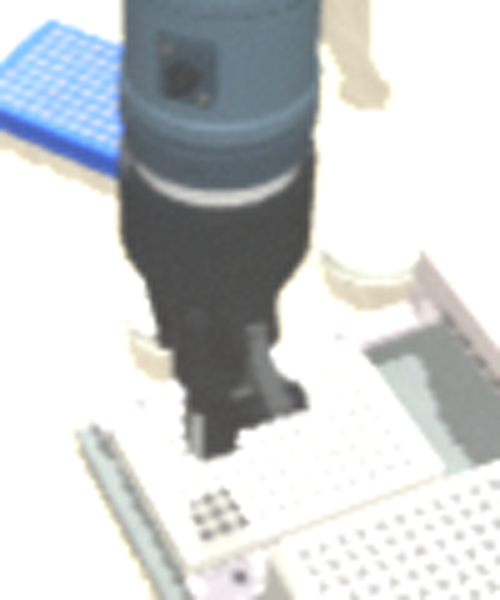

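```bash
python3 - <<'E'
from h import *
d=pickle.load(open('c0.pkl','rb'))
c=d['scene']
for dx in(-.05,-.03,0,.03,.05):
  for dy in(-.05,0,.05): print(dx,dy,[((proj(c,[.5212+dx,-.001+dy,z])-[225,130])*5).round().tolist() for z in(.015,.03,.06)])
E
python3 - <<'E'
import sys; sys.path.insert(0,'.')
from cell import camera,read_state
import cv2
s=read_state();print(s['q'],s['tool_pos'],s['width'])
i=camera('top')['image'][60:280,230:400,::-1]
i=cv2.convertScaleAbs(i,alpha=1.6,beta=20)
cv2.imwrite('pics/top3.png',cv2.resize(i,None,fx=3,fy=2.7,interpolation=cv2.INTER_CUBIC))
E
```

```text
-0.05 -0.05 [[145.0, 598.0], [145.0, 577.0], [144.0, 534.0]]
-0.05 0 [[101.0, 511.0], [100.0, 490.0], [98.0, 446.0]]
-0.05 0.05 [[61.0, 431.0], [59.0, 410.0], [56.0, 366.0]]
-0.03 -0.05 [[188.0, 583.0], [188.0, 562.0], [189.0, 519.0]]
-0.03 0 [[143.0, 497.0], [143.0, 476.0], [142.0, 432.0]]
-0.03 0.05 [[101.0, 418.0], [100.0, 397.0], [98.0, 352.0]]
0 -0.05 [[252.0, 560.0], [253.0, 539.0], [255.0, 496.0]]
0 0 [[204.0, 476.0], [205.0, 455.0], [206.0, 411.0]]
0 0.05 [[161.0, 398.0], [161.0, 377.0], [161.0, 333.0]]
0.03 -0.05 [[314.0, 538.0], [316.0, 517.0], [320.0, 473.0]]
0.03 0 [[265.0, 455.0], [266.0, 434.0], [269.0, 390.0]]
0.03 0.05 [[219.0, 379.0], [220.0, 358.0], [221.0, 314.0]]
0.05 -0.05 [[355.0, 523.0], [357.0, 502.0], [363.0, 459.0]]
0.05 0 [[304.0, 442.0], [306.0, 421.0], [310.0, 377.0]]
0.05 0.05 [[258.0, 367.0], [259.0, 345.0], [261.0, 301.0]]
[-1.23764134e-01  4.14527695e-01 -4.00271708e-01  7.56501595e-01
  7.24592902e-05 -1.41806111e-01] [ 0.52032209 -0.00091578  0.01468876] -0.006519486273045251
```

View pics/top3.png

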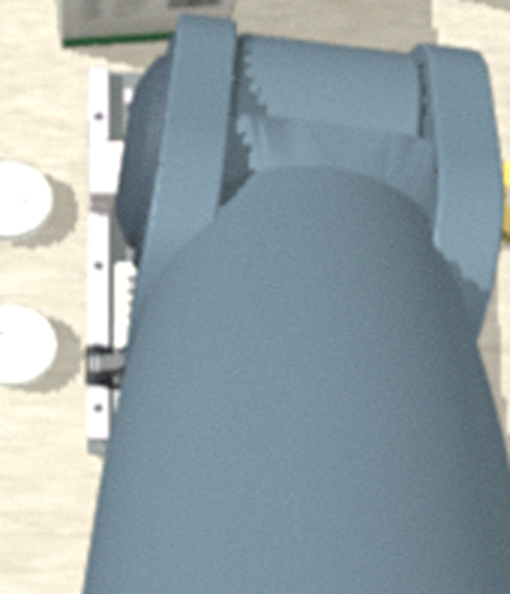

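servo_tool(rows=[[[-0.2,0,0],0],[[-0.4,0.1,0],0],[[-0.4,0.4,0],0],[[-0.4,0.7,0],0],[[-0.4,1.0,0],0],[[-0.4,1.15,0],0],[[0,1.15,0],0],[[0,1.15,0],0]])

```text
clock: 5.1
tool_pos: [0.4504, -0.0021, 0.0143]
tool_rot: [-0.504, 0.496, 0.505, 0.495]
ft_force: [0.5, 0.1, -0.1]
width: 0.003
```

```bash
python3 st.py .45 -.002 .003; python3 - <<'E'
from cell import camera
from h import *
import cv2,numpy as np
c=camera('scene')
from cell import read_state
p=read_state()['tool_pos']
i=c['image'][110:250,180:300,::-1]
i=cv2.resize(cv2.convertScaleAbs(i,alpha=1.5,beta=20),None,fx=4,fy=4,interpolation=cv2.INTER_CUBIC)
for z in(0,.015,.03):
  u=(proj(c,p+[0,0,z])-[180,110])*4; print(u); cv2.circle(i,tuple(int(a) for a in u),2,(0,0,255),-1)
cv2.imwrite('pics/scene4.png',i)
E
```

```text
5.1 [ 0.4504 -0.0021  0.0143] [ 0.51  0.07 -0.07] 0.0031585260443573416
[[-0.002, -1.0, -0.018], [0.0, -0.018, 1.0], [-1.0, 0.002, 0.0]] jaw az 91.02641952603025
to [0.188 0.007 0.001]
[227.70756732 502.10484766]
[226.55422399 485.36431657]
[225.36924949 468.16466565]
```

View pics/scene4.png

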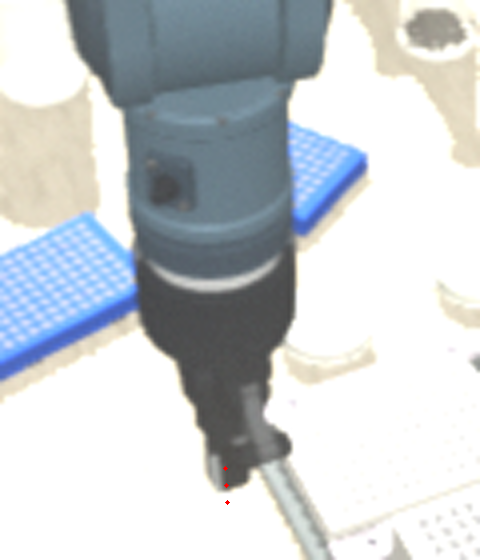

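```bash
python3 - <<'E'
from h import *
d=pickle.load(open('c0.pkl','rb'))
for z in(.01,.03,.05,.07,.09,.11,.13):
  print(z,'scene right blob rel tcp',(ray(d['scene'],(180+290/4,110+442/4),z)[:2]-[.4504,-.0021]).round(3),
   'top blob rel',(ray(d['top'],(230+90/3,60+365/2.7),z)[:2]-[.5212,-.001]).round(3),
   'top lo/hi x',ray(d['top'],(260,60+345/2.7),z)[0]-.5212,ray(d['top'],(260,60+383/2.7),z)[0]-.5212)
E
```

```text
0.01 scene right blob rel tcp [0.05  0.029] top blob rel [0.018 0.057] top lo/hi x 0.03319099848234519 0.005266250914382931
0.03 scene right blob rel tcp [0.044 0.014] top blob rel [0.015 0.057] top lo/hi x 0.029119431730540546 0.0018251164438859435
0.05 scene right blob rel tcp [ 0.038 -0.001] top blob rel [0.011 0.058] top lo/hi x 0.0250478649787359 -0.0016160180266110435
0.07 scene right blob rel tcp [ 0.032 -0.016] top blob rel [0.007 0.058] top lo/hi x 0.020976298226931145 -0.00505715249710792
0.09 scene right blob rel tcp [ 0.026 -0.031] top blob rel [0.003 0.058] top lo/hi x 0.01690473147512661 -0.008498286967604796
0.11 scene right blob rel tcp [ 0.02  -0.046] top blob rel [-0.     0.059] top lo/hi x 0.012833164723321855 -0.011939421438101672
0.13 scene right blob rel tcp [ 0.014 -0.061] top blob rel [-0.004  0.059] top lo/hi x 0.00876159797151721 -0.015380555908598548
```

servo_tool(rows=[[[0.1,0,0],0],[[0.2,0,0],0],[[0.2,0,0],0],[[0.2,-0.1,0],0],[[0.2,-0.2,0],0],[[0.2,-0.2,0],0]])

```text
clock: 5.9
tool_pos: [0.4649, -0.0021, 0.0031]
tool_rot: [0.505, -0.495, -0.504, -0.496]
ft_force: [-0.4, -0.2, 0.5]
width: -0.001
```

```bash
cat > look.py <<'E'
import sys
from cell import camera,read_state
from h import *
import cv2
c=camera('scene');p=read_state()['tool_pos']
i=c['image'][130:290,200:400,::-1]
i=cv2.resize(cv2.convertScaleAbs(i,alpha=1.2,beta=5),None,fx=4,fy=3.7,interpolation=cv2.INTER_CUBIC)
cv2.imwrite(sys.argv[1],i)
E
python3 st.py; python3 look.py pics/scene5.png
```

```text
5.9 [ 0.4649 -0.0021  0.0031] [-0.39 -0.15  0.48] -0.00051158923445708
[[0.001, -1.0, -0.018], [-0.0, -0.018, 1.0], [-1.0, -0.001, -0.0]] jaw az 91.03649589533705
```

View pics/scene5.png

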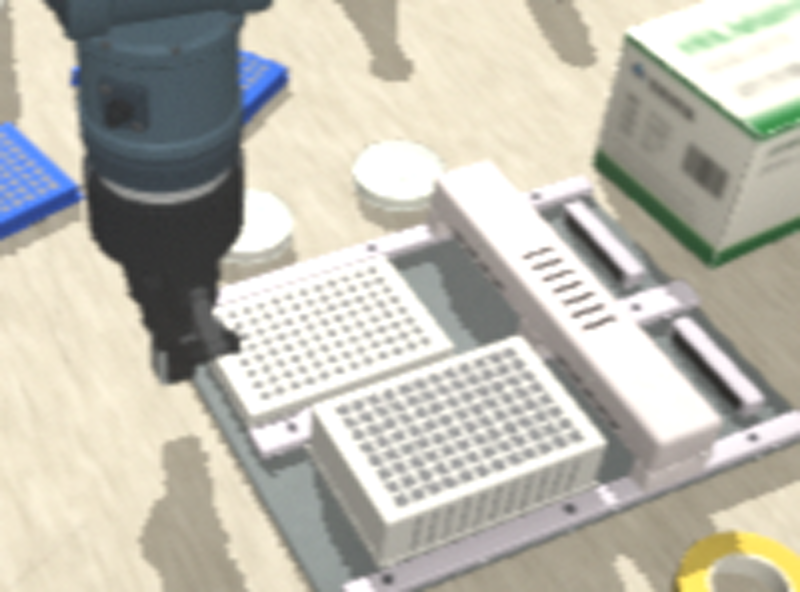

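servo_tool(rows=[[[0,-0.1,0],0],[[0,-0.2,0],0],[[0,-0.3,0],0],[[0,-0.4,0],0],[[0,-0.5,0],0],[[0,-0.5,0],0]])

```text
clock: 6.7
tool_pos: [0.4944, -0.0015, 0.0029]
tool_rot: [0.505, -0.495, -0.504, -0.496]
ft_force: [-0.9, 0.7, -0.2]
width: 0.003
```

```bash
python3 st.py; python3 look.py pics/scene6.png
```

```text
6.7 [ 0.4944 -0.0015  0.0029] [-0.93  0.71 -0.22] 0.0032629581605644357
[[0.001, -1.0, -0.018], [0.0, -0.018, 1.0], [-1.0, -0.001, -0.0]] jaw az 91.03359391800346
```

View pics/scene6.png

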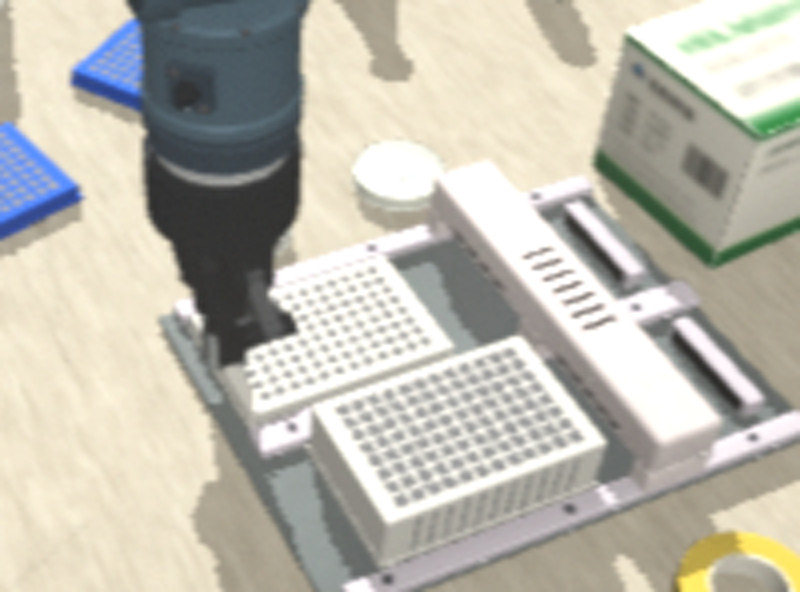

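servo_tool(rows=[[[0,0.2,0],0],[[0,0.4,0],0],[[0,0.6,0],0],[[0,0.6,0],0],[[0.1,0.6,0],0],[[0.1,0.6,0],0]])

```text
clock: 7.5
tool_pos: [0.4577, -0.0021, -0.0036]
tool_rot: [-0.504, 0.496, 0.505, 0.495]
ft_force: [0.4, 0.8, 0.6]
width: 0.001
```

servo_tool(rows=[[[0.05,0,0],0],[[0.05,0,0],0]])

```text
clock: 7.75
tool_pos: [0.4576, -0.0021, -0.0065]
tool_rot: [-0.504, 0.496, 0.505, 0.495]
ft_force: [-0.3, 0.4, 0.5]
width: 0.001
```

```bash
python3 st.py; python3 look.py pics/scene7.png
```

```text
7.75 [ 0.4576 -0.0021 -0.0065] [-0.28  0.44  0.48] 0.0010111986361175575
[[-0.0, -1.0, -0.018], [0.0, -0.018, 1.0], [-1.0, 0.0, 0.0]] jaw az 91.029474343033
```

View pics/scene7.png

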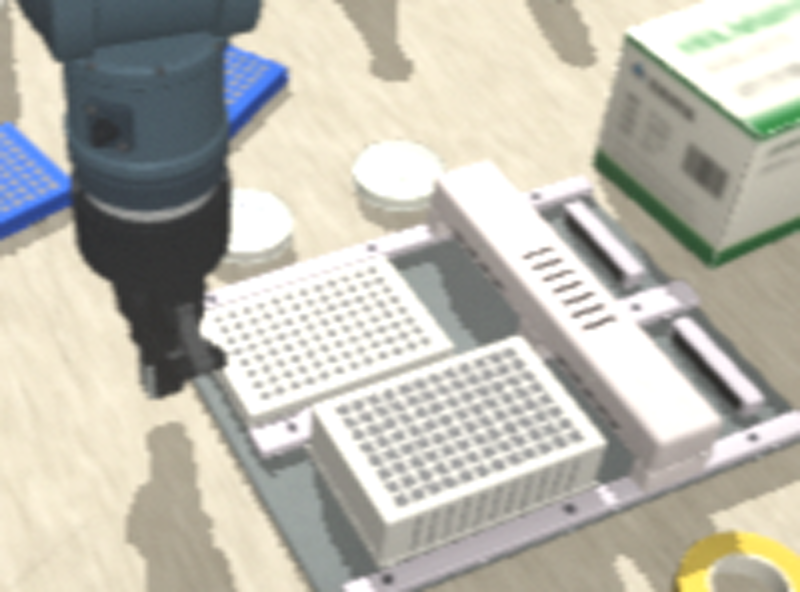

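servo_tool(rows=[[[-0.03,0,0],0],[[-0.03,-0.15,0],0],[[-0.03,-0.3,0],0],[[-0.03,-0.4,0],0],[[-0.03,-0.5,0],0],[[-0.03,-0.6,0],0],[[-0.03,-0.7,0],0],[[-0.03,-0.7,0],0]])

```text
clock: 8.8
tool_pos: [0.5007, -0.0014, -0.0043]
tool_rot: [0.505, -0.495, -0.504, -0.496]
ft_force: [0.1, -0.2, -0.2]
width: 0.002
```

```bash
python3 st.py; python3 look.py pics/scene8.png
```

```text
8.8 [ 0.5007 -0.0014 -0.0043] [ 0.1  -0.23 -0.22] 0.0024136878258922854
[[0.001, -1.0, -0.018], [-0.0, -0.018, 1.0], [-1.0, -0.001, -0.0]] jaw az 91.03411068581417
```

View pics/scene8.png

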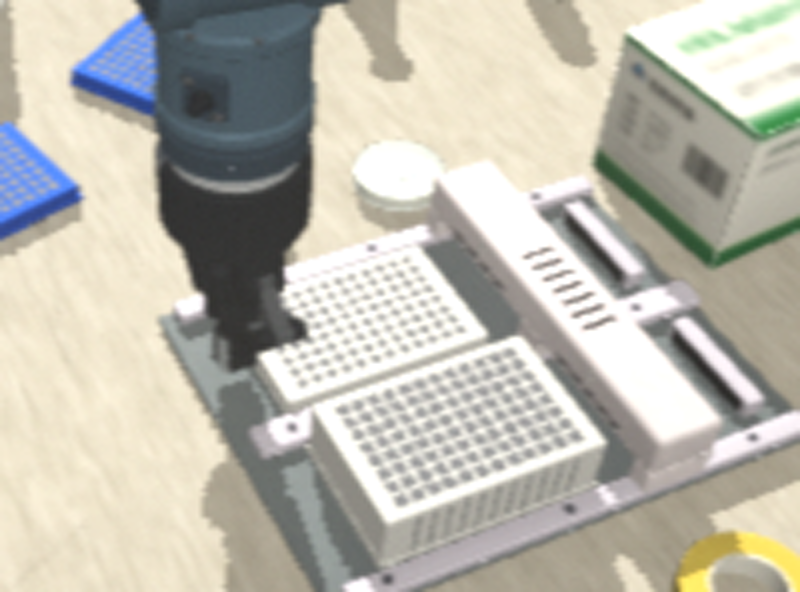

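servo_tool(rows=[[[0,-0.15,0],0],[[0,-0.3,0],0],[[0,-0.45,0],0],[[0,-0.6,0],0],[[0,-0.75,0],0],[[0,-0.9,0],0],[[0,-1.05,0],0],[[0,-1.2,0],0]])

```text
clock: 9.85
tool_pos: [0.5722, -0.0, -0.0044]
tool_rot: [-0.504, 0.495, 0.504, 0.495]
ft_force: [-1.1, 0.7, 1.0]
width: -0.002
```

```bash
python3 st.py; python3 look.py pics/scene9.png
```

```text
9.85 [ 0.5722 -0.     -0.0044] [-1.13  0.7   0.99] -0.001611519298831353
[[0.0, -1.0, -0.018], [0.0, -0.018, 1.0], [-1.0, -0.0, 0.0]] jaw az 91.0307123443401
```

View pics/scene9.png

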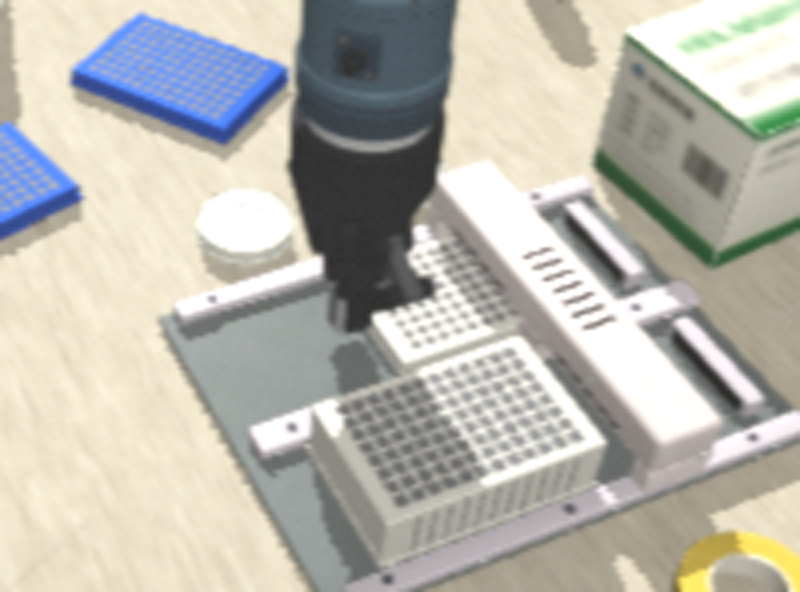

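servo_tool(rows=[[[0,-0.08,0],0],[[0,-0.16,0],0],[[0,-0.24,0],0],[[0,-0.3,0],0],[[0,-0.36,0],0],[[0,-0.36,0],0]])

```text
clock: 10.65
tool_pos: [0.5938, 0.0003, -0.0043]
tool_rot: [0.505, -0.495, -0.504, -0.496]
ft_force: [-0.7, 0.7, 0.2]
width: 0.003
```

```bash
python3 st.py; python3 look.py pics/scene10.png
```

```text
10.65 [ 5.938e-01  3.000e-04 -4.300e-03] [-0.69  0.65  0.22] 0.0026895066070861803
[[0.001, -1.0, -0.018], [0.0, -0.018, 1.0], [-1.0, -0.001, 0.0]] jaw az 91.03323386685844
```

View pics/scene10.png

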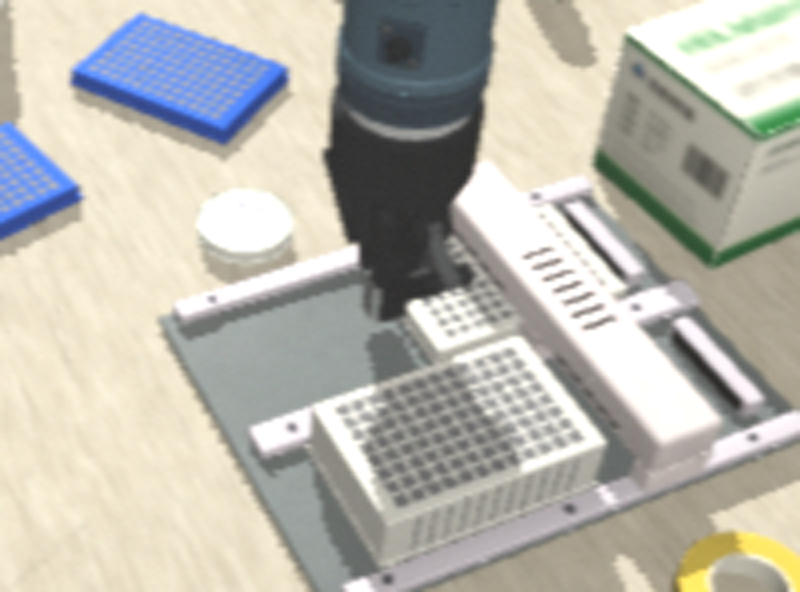

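Plate shows beyond the bridge near the stop at about (590,255); a gap remains. Continuing slowly.

servo_tool(rows=[[[0,-0.04,0],0],[[0,-0.07,0],0],[[0,-0.1,0],0],[[0,-0.1,0],0]])

```text
clock: 11.2
tool_pos: [0.5995, 0.0005, -0.0044]
tool_rot: [0.505, -0.495, -0.504, -0.496]
ft_force: [-0.9, 0.5, -0.3]
width: 0.003
```

servo_tool(rows=[[[0,-0.04,0],0],[[0,-0.04,0],0]])

```text
clock: 11.45
tool_pos: [0.5997, 0.0005, -0.0047]
tool_rot: [-0.504, 0.496, 0.505, 0.495]
ft_force: [-5.6, 0.1, 4.4]
width: -0.004
```

```bash
python3 st.py; python3 look.py pics/scene11.png
```

```text
11.45 [ 5.997e-01  5.000e-04 -4.700e-03] [-5.65  0.06  4.41] -0.004469867767149589
[[-0.003, -1.0, -0.018], [-0.0, -0.018, 1.0], [-1.0, 0.003, -0.0]] jaw az 91.02893323216207
```

View pics/scene11.png

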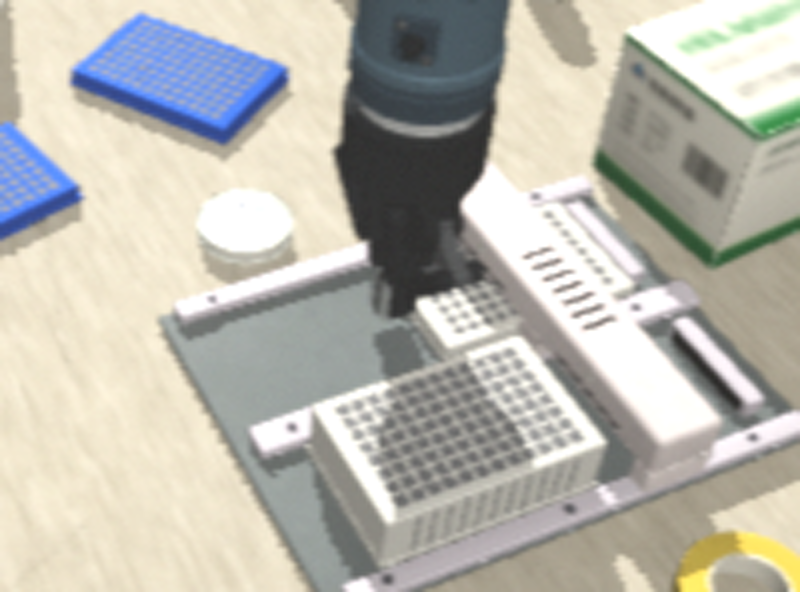

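servo_tool(rows=[[[0,0.2,0],0],[[0,0.5,0],0],[[-0.3,0.9,0],0],[[-0.8,1.4,0],0],[[-1.3,1.9,0],0],[[-1.9,2.4,0.3],0],[[-2.4,2.6,0.9],0],[[-2.7,2.8,1.6],0]])

```text
clock: 12.5
tool_pos: [0.4323, 0.0941, 0.1595]
tool_rot: [0.505, -0.495, -0.503, -0.497]
ft_force: [1.0, 0.5, -0.6]
width: -0.001
```

servo_tool(rows=[[[0,0,0.7],0],[[0,0,1.4],0],[[0,0,2.0],0],[[0,0,2.0],0]])

```text
clock: 13.0
tool_pos: [0.4297, 0.2154, 0.1577]
tool_rot: [0.506, -0.494, -0.505, -0.495]
ft_force: [0.4, -0.3, 0.6]
width: -0.002
```

```bash
python3 st.py; python3 look.py pics/scene12.png; python3 - <<'E'
from cell import camera
import cv2
i=camera('top')['image'][75:240,245:395,::-1]
cv2.imwrite('pics/top12.png',cv2.resize(i,None,fx=3.6,fy=3.6,interpolation=cv2.INTER_CUBIC))
E
```

```text
13.0 [0.4297 0.2154 0.1577] [ 0.35 -0.33  0.56] -0.0018457863677110884
[[0.001, -1.0, -0.022], [0.001, -0.022, 1.0], [-1.0, -0.001, 0.001]] jaw az 91.2457510012742
```

View pics/scene12.png

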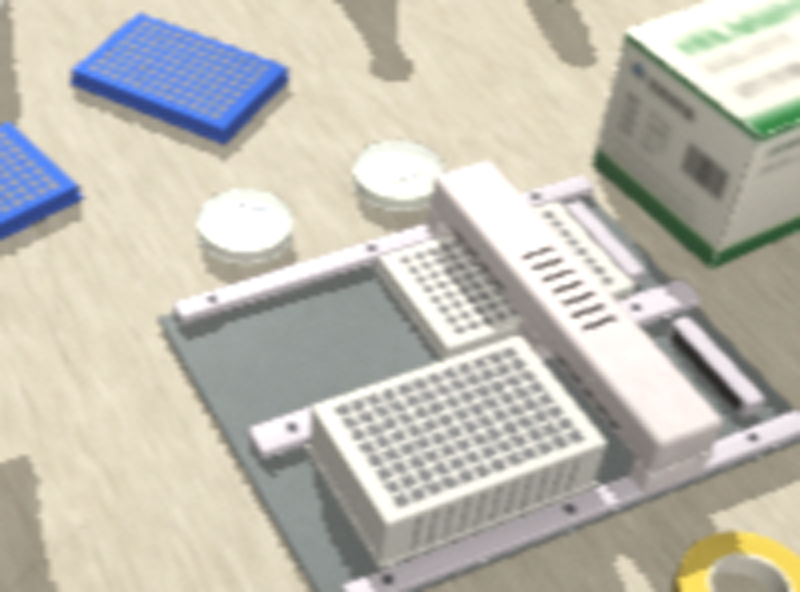

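View pics/top12.png

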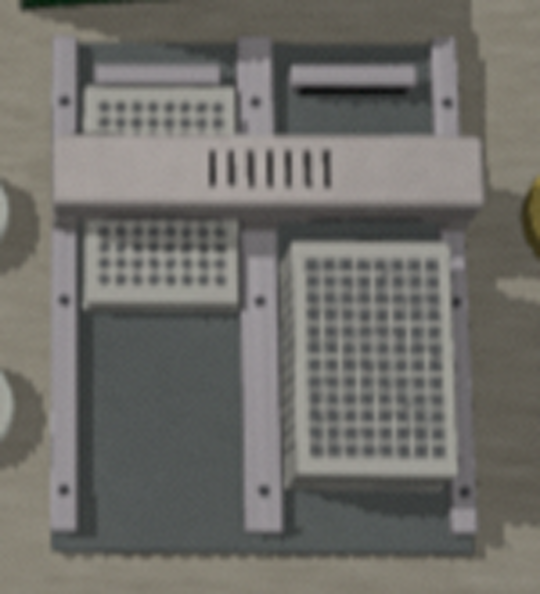

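```bash
python3 - <<'E'
from h import *
d=pickle.load(open('c0.pkl','rb'));c=d['top']
def f(x,y,z): return ray(c,(245+(x+.5)/3.6-.5,75+(y+.5)/3.6-.5),z)[:2]
P=np.array([f(85,303,.0224),f(238,303,.0224),f(85,87,.0224),f(234,87,.0224)])
a=.021;M=np.array([[np.cos(a),np.sin(a)],[-np.sin(a),np.cos(a)]])
q=(P-[.674,-.052])@M.T;print(q.round(4),q.mean(0))
E
python3 -c "
from cell import close_job;print(close_job())"
```

```text
[[-0.0621  0.095 ]
 [-0.0619  0.012 ]
 [ 0.062   0.0945]
 [ 0.0622  0.0116]] [5.67718320e-05 5.32840481e-02]
the job is handed in; nothing more can be done
None
```

The low white plate is home against the end stop in its own lane (the +y one), and the job was handed in at about 13 s of the 35 s allowed.

- **Push:** I pushed low on the plate's loading-end face with the shut fingers, under the bridge, until the force rose to about 6 N along the lane at the stop. I then backed the arm clear.
- **Final check:** The last top view puts the plate centre at x ≈ 0.0 mm, y ≈ 53 mm in the reader's frame (lane centre 55 mm), lying flat and square. The edges I picked span about 124 mm rather than 127.6 mm, so these figures are good to about 2 mm.
- **Block:** It sits at the same pixels as at the start. I judged that by eye and did not measure it again.
- **First passes missed:** The visible fingertips sat about 12–18 mm higher than the reported TCP height. My first pass at TCP z ≈ 15 mm and a shorter one at 3 mm went over the plate without moving it. I corrected by comparing the fingertip with its shadow, and pushed at a reported z of about −4 mm.

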